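# Throw out the catch of a bench press and lower its head onto a phone

### The arm

A 6-joint arm with a two-finger parallel gripper is mounted at the origin on a cart in front of the work surface, level with it; the furniture and walls round the work are solid. World frame = base frame: x ahead of the robot, y to its left, z up, the work surface at z = 0. Lengths are in m, angles in rad, forces in N, time in s.
With the tool pointing down it reaches from about 0.35 to 0.975 m from the base axis. Payload 4.9 kg.
Tool frame: the origin (TCP) lies on the centre line of the jaws, within the pads' length; the fingertips stand 8 mm ahead of it and the grasp point (between the pads) lies 11 mm behind it (bot.finger_overhang is the distance from the TCP to the fingertips, in m); z points along the fingers, y is the line along which they close (so a half turn about z gives the same grasp; the last joint's range is limited). The gripper opens to 85 mm and grips with 20 to 120 N. Pads are 22 mm wide; open, the fingers measure 114 mm over their backs; the gripper's body (76 mm by 85 mm) begins 54 mm behind the grasp point. The pads swing forward as they close: fully open they stand 13 mm farther back than shut.
Start: joints at [1.017, 0.053, 1.613, -0, 1.476, -0.119], TCP at [0.263, 0.567, 0.239] pointing down, gripper open.
Joint ranges: [-3.01, 3.01], [-1.01, 2.22], [0.06, 2.58], [-1.02, 4.17], [0.09, 2.62], [-3.14, 3.14]. Speed limits (rad/s): [2.57, 2.57, 3.14, 3.14, 3.14, 3.14].

### API

Orientations are given as a unit quaternion [x, y, z, w].
In Python, from workcell import bot gives the robot as it stands.
- The arm moves only by the shell command python3 -m creep 'ROWS' [FORCE]. ROWS is text: rows parted by semicolons, each of 7 numbers parted by spaces: the turn, a rotation vector about the tool's x, y, z in degrees, then the shift along the tool's x, y, z in cm, then the finger opening in cm, from 0 to 8.54. A call has 1 to 20 rows; each row shifts and turns the commanded pose from where the row before left it, along the tool's axes as they then stand; what a row does not reach is not made up. A row lasts 1/12 s, in which the tool goes at most 41.7 mm and 7.16 degrees, less where a joint would pass 70% of its speed; a pose out of reach is approached as far as the arm can. A call with a gripper value outside its range is refused whole. The fingers move at their own pace and stop on an object; FORCE is the grip in N (left out, the last holds). Time passes only in rows, so rows that do not move let the fingers close. It gives the time, the measured TCP pose, the force, the opening and the grip force at its end, in the units of the state.
- bot.get_state(): the state, without advancing time (a new reading comes with each control period).
- bot.read_camera(name): name is "scene" or "side" or "wrist"; returns a dict with "color" (420x560x3 uint8, red, green, blue), "fovy" (degrees; the focal length in pixels is half the picture's height over the tangent of half this angle, whatever the lens; pixels are square), "cx", "cy" (the principal point, pixels), "R" (3x3) and "t" (3): a world point X has camera coordinates R X + t; the wrist camera has in their place "tool_from_camera" (4x4, takes a point from camera to tool coordinates, whose origin is the TCP and whose axes are the flange's). Camera axes: x right, y down, z forward; pixel columns grow to the right and rows downward; lengths in m; the calibration is good to about 2 mm. The wrist camera is an equidistant fisheye: a pixel r from the principal point sees the ray r / f radians off the axis. A picture is of the moment at which its call begins: read the wrist's pose just before it. There is no depth.
- bot.finish_job(): hands the job in; it is judged then, once.
Trained networks look in a picture, given as the dict that the camera call returned (one of the last four; its "shot" number tells which), for a name from the list of things; names that differ only in an ending like _2 or _b are one class to them, and where a whole thing is asked for, a point or a joint stands for the part that bears it (a point fixed in the world has none). Each returns a list of dicts, best first, with "confidence" (0 to 1); they miss things now and then, are a little off and sometimes report something else, mostly with a low value. They report only what shows in the picture. A call takes as long as a camera call.
- bot.recognise(picture, target): "at" ([column, row] in pixels, amid what is visible of it).
The state is a dict: "t": time; "q": joint angles; "joint_vel": joint speeds; "effort": joint torques, N m; "position": TCP position; "tool_rot": TCP orientation; "ft_force": force on the tool from outside, world axes, zero at the start; "wrist_torque": the same for the moment, N m; "gripper_width": finger opening in m; "grasp_force": force on a finger pad.
Only numpy, scipy, OpenCV 4.12 (cv2) and the standard library are available. Lean on these libraries where they do the work, as an engineer would, in place of code of your own. Each camera call takes 0.05 s, during which the arm holds its last target. There are 200 camera calls.

### The job

Lower the head of the small bench press until its pad rests on the phone, gently: the glass must not be pressed hard. A ratchet catch behind the guard holds the head up, so first take the hexagonal steel bar out of its stand, lay it on the bench and let go, pick it up again across its length so that it is level, and flick it up under the catch's tail through the slot in the guard until the catch falls over and stays out; keep your fingers off the catch. At the end the catch is still out, the bar lies on the bench, and the phone and the other things are where they were.

Things in the scene. Friction and masses are not known exactly. Their poses are not given: they have to be found in the camera images.
- press: Grey bench press, fixed. Origin: centre of its base's underside, on the bench; x from its front to its column at the back, y to its left, z up. Base 150 (x) by 170 (y) by 14 mm with a 3 mm bed pad; column at x = 43 to 73, top at 152 mm; head casting x = -65 to 75, y = -26 to 26, z = 105 to 150 mm. Ram, knob and pad move on the axis x = -15, y = 0.
- wheel_mid (a point): Centre of the steel ratchet wheel (20 mm radius, axis along y), at x = -40, y = -42, z = 120 mm in the press frame. Geared to the ram, it holds the head up while the catch is in. It sits in a guarded housing on the casting's right flank, x = -82 to 2, y = -58 to -26, z = 94 to 188 mm, with clear roof and right cheek, closed but for the slot in its front plate.
- slot_mid (a point): Middle of the release slot, on the outer face of the housing's 3 mm front plate, at x = -82, y = -42, z = 150 mm in the press frame (axes as the press; it looks to -x). The slot is 18 mm wide (y) and 38 mm high (z = 131 to 169 mm). The plate overhangs the base's front edge by 7 mm.
- catch_tail (a point): Point under the catch's tail, 5 mm from its free end; swings with it. The catch: steel pawl 10 mm wide, pivot at x = -26, y = -42, z = 146 mm in the press frame, round weight above the pivot, tail reaching 44 mm forward. While in, the tail is about level: a bar 8 mm thick slides under it with its axis 7 mm below this point, tip up to 25 mm past the front plate's outer face (then the wheel).
- catch (a joint): Angle of the catch (rad): 0 in (nose in the wheel's teeth), grows as the tail goes up, stop at 0.96. About 3 N upward at the tail frees it, then it is light; past about 0.45 its weight carries it over to the stop, where it stays; below that it falls back in. A level bar with its tip 25 mm past the front plate has to rise about 20 mm for that; there is room for 24 mm.
- press_head (a joint): How far the head (ram, crosshead, pad, knob; 0.5 kg) is lowered, m: 0 at the start, limits -0.004 to 0.052. It slides stiffly and stays where it is put: pushing it down takes 1.5 to 3 N (more if fast). It cannot go down while the catch is in. The pad meets the phone at about 0.040; its springs then press with 2 N, and 2.5 N more per mm, for up to 8 mm.
- knob_mid (a point): Middle of the black round knob on top of the ram, 34 mm in diameter, 28 mm tall, flat on top: its top is 14 mm above this point. At the start about 232 mm above the bench; it moves with the head.
- platen: The sprung aluminium pad with a 3 mm rubber face under the head, 62 (x) by 124 (y) by 11 mm; its origin is 66 mm below its underside, on the axis of the ram.
- bar_mid (a point): Centre of the loose steel bar: hexagonal, 8 mm across flats, 150 mm long, 65 g, both ends alike, its own z along its length. At the start it stands upright in the stand with some play, its lower end 6 mm and its upper end 156 mm above the bench. Lying on the bench this point is 4 to 6 mm up.
- bar_stand: Aluminium block, fixed, 44 (x) by 66 (y) by 42 mm, origin at the centre of its underside; the bar's hole (11 mm wide, 36 mm deep) is at x = 0, y = -16 mm; at y = +6 and +22 mm stand two small black hex keys, the taller reaching 59 mm above the bench. The bare bench before it, from x = 0.37 to 0.44 and y = 0.02 to 0.19 m in the robot's frame, is always free.
- phone: The black phone on the bed pad, loose, 150 by 74 by 9 mm, origin at the centre of its underside, long side along the press's y.
- screw_dish: Round steel dish of tiny screws, 71 mm wide, 17 mm tall, origin under its centre; to be left alone.
- cell_tester: White and black cell tester, 100 by 82 by 24 mm, origin under its centre; to be left alone.
- tape_roll: Roll of tape lying flat, 72 mm wide, 19 mm tall, origin under its centre; to be left alone.

How it is judged:
On the way, in this order (a step that is already met when the one before it is completed fails the run):
1. the bar lies on the bench, let go (height (world z) of bar_mid below 0.014 m and angle between bar_mid's own z axis and vertical above 1.45 rad and contact force between the fingers and release_bar below 0.2 N), for 0.2 s.
2. the catch has been thrown out (value of joint catch above 0.85 rad), for 0.2 s.
3. the pad rests on the phone (value of joint press_head above 0.039 m), for 0.2 s.
At the end, for the whole second after the job is handed in: The catch is out (over 0.85 rad), the head is down with its pad on the phone (lowered by more than 39 mm), the bar lies at rest on the bench, everything is let go (value of joint catch above 0.85 rad and value of joint press_head above 0.039 m and height (world z) of bar_mid below 0.014 m and angle between bar_mid's own z axis and vertical above 1.45 rad and linear speed of release_bar below 0.03 m/s and linear speed of platen below 0.01 m/s); the robot touches nothing.
It fails at once if the phone is pressed with more than 16 N (contact force between platen and phone above 16 N).
It fails at once if the fingers touch the catch (contact force between the fingers and catch above 0.5 N).
It fails at once if the phone is shifted by more than 12 mm (distance of phone from where it was at the start of the episode above 0.012 m).
It fails at once if the screw dish, the cell tester or the tape roll is moved by more than 30 mm (distance of any of screw_dish, cell_tester, tape_roll from where it was at the start of the episode above 0.03 m).
It also fails if it takes over 59 s, if anything falls off the work surface, if the arm or the gripper's body presses on something with over 40 N, if the wrist force passes 120 N, or if a joint passes its speed limit or range.

## Working session

There is one attempt and no reset: what is moved stays moved. The work goes in short steps, Python scripts to look and compute and a shell command to move; the robot and the scene stay as the last step left them, time stands still between calls to the robot, and variables do not carry over. Pictures are saved under pics/ and viewed, at most 10 in all, crops included, and the job is handed in when it is done.

```bash
ls; mkdir -p pics; cat > h.py <<'E'
import numpy as np, cv2
from workcell import bot
from scipy.spatial.transform import Rotation as Ro
def ray(p,uv):
    h=p["color"].shape[0]; f=h/2/np.tan(np.radians(p["fovy"])/2)
    d=np.array([(uv[0]-p["cx"])/f,(uv[1]-p["cy"])/f,1.]); R=np.array(p["R"]);t=np.array(p["t"])
    d=R.T@d; return -R.T@t, d/np.linalg.norm(d)
def atz(p,uv,z):
    o,d=ray(p,uv); return o+d*(z-o[2])/d[2]
def tri(obs):
    A=np.zeros((3,3));b=np.zeros(3)
    for p,uv in obs:
        o,d=ray(p,uv);P=np.eye(3)-np.outer(d,d);A+=P;b+=P@o
    X=np.linalg.solve(A,b)
    return X,[np.linalg.norm((np.eye(3)-np.outer(ray(p,uv)[1],ray(p,uv)[1]))@(X-ray(p,uv)[0])) for p,uv in obs]
def proj(p,X):
    h=p["color"].shape[0]; f=h/2/np.tan(np.radians(p["fovy"])/2)
    c=np.array(p["R"])@X+np.array(p["t"]); return [p["cx"]+f*c[0]/c[2],p["cy"]+f*c[1]/c[2]]
def save(p,n): cv2.imwrite("pics/"+n,p["color"][:,:,::-1])
E
python3 - <<'E'
from h import *
a=bot.read_camera("scene");b=bot.read_camera("side")
save(a,"a.png");save(b,"b.png")
for n in ["bar_mid","bar_stand","press","knob_mid","catch_tail","slot_mid","wheel_mid","platen","phone","screw_dish","cell_tester","tape_roll"]:
    ra=bot.recognise(a,n)[:2];rb=bot.recognise(b,n)[:2]
    s=[(np.round(r["at"],0).tolist(),round(r["confidence"],2)) for r in ra],[(np.round(r["at"],0).tolist(),round(r["confidence"],2)) for r in rb]
    print(n,s, [np.round(x,4).tolist() for x in tri([(a,ra[0]["at"]),(b,rb[0]["at"])])] if ra and rb else "")
for p in(a,b): print(p["fovy"],-np.array(p["R"]).T@p["t"])
s=bot.get_state();print(s)
E
```

```text
pics
bar_mid ([([384.0, 266.0], 0.67)], []) 
bar_stand ([([372.0, 297.0], 0.72)], [([256.0, 232.0], 0.36)]) [[1.3525, 0.5877, -1.1008], [0.1157, 0.1157]]
press ([([281.0, 217.0], 0.81)], [([275.0, 221.0], 0.62)]) [[0.521, 0.2823, 0.0946], [0.0032, 0.0032]]
knob_mid ([([271.0, 185.0], 0.84)], [([269.0, 204.0], 0.7)]) [[0.5057, 0.2931, 0.1836], [0.0022, 0.0022]]
catch_tail ([], []) 
slot_mid ([([279.0, 220.0], 0.73)], [([275.0, 222.0], 0.72)]) [[0.5196, 0.2851, 0.0893], [0.001, 0.001]]
wheel_mid ([([278.0, 218.0], 0.62), ([263.0, 228.0], 0.36)], [([274.0, 222.0], 0.91), ([215.0, 197.0], 0.57)]) [[0.5148, 0.2849, 0.0948], [0.0028, 0.0028]]
platen ([([288.0, 229.0], 0.92)], [([256.0, 233.0], 0.75)]) [[0.5828, 0.3518, -0.0349], [0.0304, 0.0304]]
phone ([([284.0, 244.0], 0.83)], [([272.0, 238.0], 0.94)]) [[0.5348, 0.2966, -0.0053], [0.0084, 0.0084]]
screw_dish ([([220.0, 210.0], 0.75), ([184.0, 230.0], 0.66)], [([210.0, 223.0], 0.67)]) [[0.5003, 0.4798, 0.0325], [0.0008, 0.0008]]
cell_tester ([([245.0, 192.0], 0.77)], [([212.0, 195.0], 0.59)]) [[0.6214, 0.5247, 0.0081], [0.001, 0.001]]
tap
[... 173 characters left out ...]
47]
{'t': 1.3, 'q': array([ 1.01703485e+00,  5.27081581e-02,  1.61289158e+00, -1.06114230e-05,
        1.47601594e+00, -1.19042107e-01]), 'joint_vel': array([ 0.00011179, -0.00136366, -0.0009304 , -0.000247  , -0.00075299,
       -0.00050437]), 'effort': array([-6.79375680e-04, -3.93676257e+01, -3.70458734e+01, -1.43603802e-04,
        5.21440925e-04,  2.51198639e-05]), 'position': array([0.26323806, 0.56683858, 0.23930355]), 'tool_rot': array([ 2.15651700e-01,  9.76470350e-01, -1.26126052e-05,  1.18498307e-06]), 'ft_force': array([ 0.42028877, -0.50930576,  0.46795204]), 'wrist_torque': array([ 0.01668254, -0.02823183, -0.00177195]), 'grasp_force': 0.0, 'gripper_width': 0.08542551159960093}
```

View pictures.

```bash
python3 -c "
import cv2,numpy as np
a=cv2.imread('pics/a.png')[130:350,140:440];b=cv2.imread('pics/b.png')[140:300,150:390]
a=cv2.resize(a,None,fx=2.6,fy=2.6,interpolation=3);b=cv2.resize(b,None,fx=3.3,fy=3.3,interpolation=3)
cv2.imwrite('pics/a2.png',a);cv2.imwrite('pics/b2.png',b)"
```

```text
(no output)
```

View pics/a2.png

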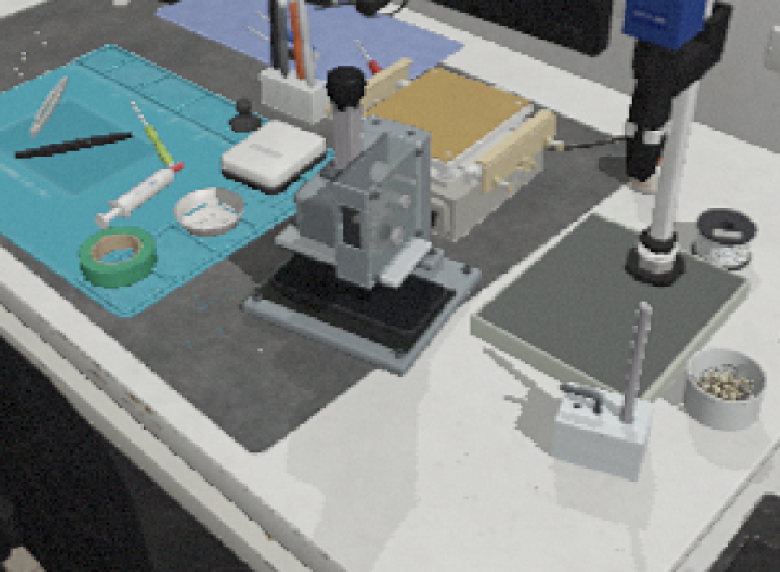

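View pics/b2.png

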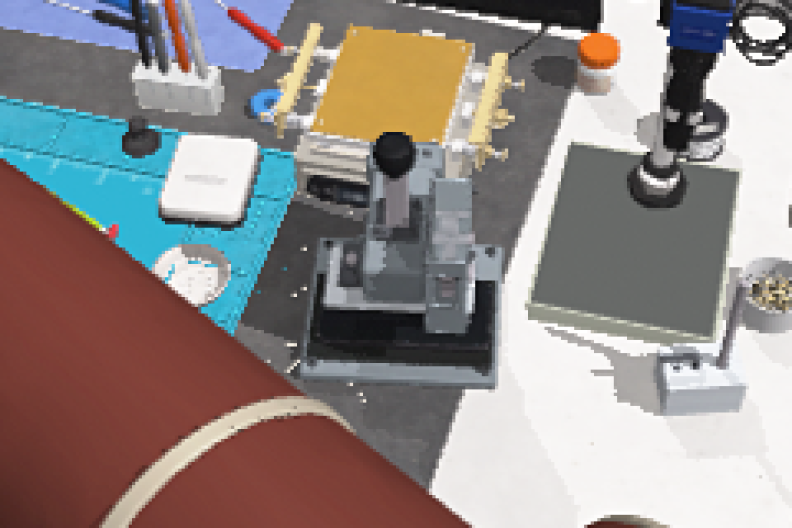

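```bash
python3 - <<'E'
from h import *
a=bot.read_camera("scene");b=bot.read_camera("side")
A=lambda x,y:[140+x/2.6,130+y/2.6]
B=lambda x,y:[150+x/3.3,140+y/3.3]
np.set_printoptions(precision=4,suppress=True)
print("bartop",atz(a,A(645,306),.156),atz(b,B(742,280),.156),tri([(a,A(645,306)),(b,B(742,280))]))
print("barhole",atz(a,A(630,420),.042),atz(b,B(726,364),.042))
print("standtop FL,FR",[atz(a,A(*q),.042) for q in[(555,428),(642,440),(652,400)]],[atz(b,B(*q),.042) for q in[(662,388),(745,383),(657,352)]])
print("base top a FL FR BR",[atz(a,A(*q),.014) for q in[(245,303),(403,364),(480,272)]])
print("base top b FL FR BR",[atz(b,B(*q),.014) for q in[(302,373),(496,380),(502,248)]])
print("knob top", atz(a,A(346,73),.246),atz(b,B(393,142),.246))
print("plate bottom R/L front z.094",[atz(a,A(*q),.094) for q in[(366,285),(336,275)]],[atz(b,B(*q),.094) for q in[(470,332),(427,330)]])
E
```

```text
bartop [0.5329 0.0206 0.156 ] [0.5332 0.0223 0.156 ] (array([0.5358, 0.0221, 0.153 ]), [np.float64(0.00018599113016263752), np.float64(0.0001859911301627076)])
barhole [0.5345 0.0179 0.042 ] [0.5326 0.0172 0.042 ]
standtop FL,FR [array([0.4898, 0.0547, 0.042 ]), array([0.5237, 0.0007, 0.042 ]), array([0.5634, 0.0167, 0.042 ])] [array([0.4946, 0.0635, 0.042 ]), array([ 0.5186, -0.0007,  0.042 ]), array([0.5282, 0.0743, 0.042 ])]
base top a FL FR BR [array([0.4439, 0.3615, 0.014 ]), array([0.4833, 0.2036, 0.014 ]), array([0.6209, 0.2321, 0.014 ])]
base top b FL FR BR [array([0.441 , 0.3603, 0.014 ]), array([0.481, 0.2  , 0.014]), array([0.6192, 0.232 , 0.014 ])]
knob top [0.5167 0.2931 0.246 ] [0.5171 0.2953 0.246 ]
plate bottom R/L front z.094 [array([0.4697, 0.2311, 0.094 ]), array([0.4622, 0.2579, 0.094 ])] [array([0.469 , 0.2203, 0.094 ]), array([0.4611, 0.2539, 0.094 ])]
```

The press front faces the robot at about 13° yaw, with its origin near (0.533, 0.298). The bar stands at about (0.533, 0.020) at the stand's right end (crop px 630–645, 306–420).

```bash
cat >> h.py <<'E'
def tgt(pos=None,R=None):
    """rotation vector (deg, tool) to R, then shift (cm) in the turned tool frame"""
    s=bot.get_state(); R0=Ro.from_quat(s["tool_rot"]); R1=R0 if R is None else R
    np.set_printoptions(precision=3,suppress=True)
    print("rot",np.degrees((R0.inv()*R1).as_rotvec()))
    if pos is not None: print("shift",R1.inv().apply(np.array(pos)-s["position"])*100, "world d",(np.array(pos)-s["position"])*100)
    print("pos",s["position"],"t",s["t"],"f",s["ft_force"],"w",s["gripper_width"],s["grasp_force"],"q",s["q"])
def RR(x,z):
    x=np.array(x,float);z=np.array(z,float);z/=np.linalg.norm(z);x-=z*(x@z);x/=np.linalg.norm(x)
    return Ro.from_matrix(np.c_[x,np.cross(z,x),z])
E
python3 -m creep '0 0 0 -2.7 -2.81 -.44 8.5;0 0 0 -2.7 -2.81 -.44 8.5;0 0 0 -2.7 -2.81 -.44 8.5;0 0 0 -2.7 -2.81 -.44 8.5;0 0 0 -2.7 -2.81 -.44 8.5;0 0 0 -2.7 -2.81 -.44 8.5;0 0 0 -2.7 -2.81 -.44 8.5;0 0 0 -2.7 -2.81 -.44 8.5;0 0 0 -2.7 -2.81 -.44 8.5;0 0 0 -2.7 -2.81 -.44 8.5;0 0 0 -2.7 -2.81 -.44 8.5;0 0 0 -2.7 -2.81 -.44 8.5;0 0 0 -2.7 -2.81 -.44 8.5;0 0 0 -2.7 -2.81 -.44 8.5;0 0 -6.2 0 0 0 8.5;0 0 -6.2 0 0 0 8.5;0 0 -6.2 0 0 0 8.5;0 0 -6.2 0 0 0 8.5' 30
python3 - <<'E'
from h import *
tgt([.47,.02,.25],RR([0,0,-1],[1,0,0]))
E
```

```text
t: 2.9
position: [0.4405, 0.0503, 0.301]
tool_rot: [-0.001, 1.0, 0.0, 0.0]
ft_force: [0.4, 0.5, -0.7]
gripper_width: 0.0846
grasp_force: 0.0
rot [  0.102 -89.985   0.097]
shift [ 5.104 -3.029  2.954] world d [ 2.954 -3.029 -5.104]
pos [0.44  0.05  0.301] t 2.9 f [ 0.35   0.464 -0.738] w 0.08464894674760236 0.0 q [-0.055 -0.431  1.932  0.     1.64  -1.628]
```

```bash
python3 -m creep '0 -6.9 0 0 0 0 8.5;0 -6.9 0 0 0 0 8.5;0 -6.9 0 0 0 0 8.5;0 -6.9 0 0 0 0 8.5;0 -6.9 0 0 0 0 8.5;0 -6.9 0 0 0 0 8.5;0 -6.9 0 0 0 0 8.5;0 -6.9 0 0 0 0 8.5;0 -6.9 0 0 0 0 8.5;0 -6.9 0 0 0 0 8.5;0 -6.9 0 0 0 0 8.5;0 -6.9 0 0 0 0 8.5;0 -6.9 0 0 0 0 8.5;0 0 0 1.28 -.75 .74 8.5;0 0 0 1.28 -.75 .74 8.5;0 0 0 1.28 -.75 .74 8.5;0 0 0 1.28 -.75 .74 8.5;0 0 0 0 0 0 8.5'
python3 - <<'E'
from h import *
tgt([.47,.02,.25],RR([0,0,-1],[1,0,0]))
E
```

```text
t: 4.4
position: [0.5294, 0.0522, 0.3056]
tool_rot: [0.006, 0.761, -0.01, 0.649]
ft_force: [0.7, 0.3, -0.3]
gripper_width: 0.0851
grasp_force: 0.0
rot [-1.277 -9.127  0.278]
shift [ 5.564 -3.22  -5.944] world d [-5.944 -3.22  -5.564]
pos [0.529 0.052 0.306] t 4.4 f [ 0.681  0.276 -0.252] w 0.08508608820119053 0.0 q [-0.061 -0.936  2.584  0.429  0.091 -2.011]
```

```bash
python3 - <<'E'
from h import *
np.set_printoptions(precision=3,suppress=True)
s=bot.get_state();q=s["q"]
f=lambda q1,a,q4,q5,q6:Ro.from_euler("ZYZYZ",[q1,a,q4,q5,q6+np.pi/2])
print((f(q[0],q[1]+q[2],q[3],q[4],q[5]).inv()*Ro.from_quat(s["tool_rot"])).as_rotvec())
L=.25
for az in(30,45,60,75,90):
  d=np.array([np.cos(np.radians(az)),np.sin(np.radians(az)),0])
  w=np.array([.533,.02,.12])-L*d; q1=np.arctan2(w[1],w[0])
  for a in(1.7,2.1):
   for sx in(-1,1):
    M=Ro.from_euler("ZY",[q1,a]).inv()*RR([0,0,sx],d)
    e=M.as_euler("ZYZ"); print(az,a,sx,w,q1,e[0],e[1],(e[2]-np.pi/2+np.pi)%(2*np.pi)-np.pi)
a=bot.read_camera("scene")
A=lambda x,y:[140+x/2.6,130+y/2.6]
print("bowl",atz(a,A(725,415),0),"board R",atz(a,A(745,285),.02),atz(a,A(640,395),.02),"pole",atz(a,A(655,270),.02))
E
```

```text
Traceback (most recent call last):
  File "scipy/spatial/transform/_rotation.pyx", line 1413, in scipy.spatial.transform._rotation.Rotation.from_euler
ValueError: Expected axis specification to be a non-empty string of upto 3 characters, got ZYZYZ
```

```bash
python3 - <<'E'
from h import *
np.set_printoptions(precision=3,suppress=True)
s=bot.get_state();q=s["q"]
f=lambda q1,a,q4,q5,q6:Ro.from_euler("ZY",[q1,a])*Ro.from_euler("ZYZ",[q4,q5,q6+np.pi/2])
print((f(q[0],q[1]+q[2],q[3],q[4],q[5]).inv()*Ro.from_quat(s["tool_rot"])).as_rotvec())
L=.25
for az in(30,45,60,75,90):
  d=np.array([np.cos(np.radians(az)),np.sin(np.radians(az)),0])
  w=np.array([.533,.02,.12])-L*d; q1=np.arctan2(w[1],w[0])
  for a in(1.7,2.1):
   for sx in(-1,1):
    M=Ro.from_euler("ZY",[q1,a]).inv()*RR([0,0,sx],d)
    e=M.as_euler("ZYZ"); print(az,a,sx,w,q1,e[0],e[1],(e[2]-np.pi/2+np.pi)%(2*np.pi)-np.pi)
a=bot.read_camera("scene")
A=lambda x,y:[140+x/2.6,130+y/2.6]
print("bowl",atz(a,A(725,415),0),"board R",atz(a,A(745,285),.02),atz(a,A(640,395),.02),"pole",atz(a,A(655,270),.02))
E
```

```text
[-0. -0. -0.]
30 1.7 -1 [ 0.316 -0.105  0.12 ] -0.32033407735269503 1.6848782761356003 0.8513210071042436 2.9694423812651465
30 1.7 1 [ 0.316 -0.105  0.12 ] -0.32033407735269503 1.6848782761356005 0.8513210071042435 -0.17215027232464664
30 2.1 -1 [ 0.316 -0.105  0.12 ] -0.32033407735269503 1.9927783756214028 0.9598684531741896 2.4775184700994286
30 2.1 1 [ 0.316 -0.105  0.12 ] -0.32033407735269503 1.9927783756214028 0.9598684531741896 -0.6640741834903645
45 1.7 -1 [ 0.356 -0.157  0.12 ] -0.4145972809122626 1.6208472734155595 1.203234006245038 3.0030837048544674
45 1.7 1 [ 0.356 -0.157  0.12 ] -0.4145972809122626 1.6208472734155595 1.203234006245038 -0.13850894873532527
45 2.1 -1 [ 0.356 -0.157  0.12 ] -0.4145972809122626 1.7646090467349094 1.2526628192082643 2.5812019807052407
45 2.1 1 [ 0.356 -0.157  0.12 ] -0.4145972809122626 1.7646090467349094 1.2526628192082643 -0.5603906728845525
60 1.7 -1 [ 0.408 -0.197  0.12 ] -0.44884651304409423 1.5804454247808164 1.496668287126764 3.012031179397514
60 1.7 1 [ 0.408 -0.197  0.12 ] -0.44884651304409423 1.5804454247808164 1.4966682871267643 -0
[... 522 characters left out ...]
769172536 1.7259385235807931 2.6052644121927724
75 2.1 1 [ 0.468 -0.221  0.12 ] -0.44177652697527486 1.4791986769172536 1.7259385235807934 -0.5363282413970212
90 1.7 -1 [ 0.533 -0.23   0.12 ] -0.4073799060092661 1.5152545731907006 1.9745822135369067 3.0010178088752992
90 1.7 1 [ 0.533 -0.23   0.12 ] -0.4073799060092661 1.5152545731907006 1.9745822135369062 -0.14057484471449389
90 2.1 -1 [ 0.533 -0.23   0.12 ] -0.4073799060092661 1.3562966961599867 1.9198491313156576 2.5744272291467745
90 2.1 1 [ 0.533 -0.23   0.12 ] -0.4073799060092661 1.3562966961599867 1.9198491313156572 -0.5671654244430187
bowl [ 0.627 -0.018  0.   ] board R [0.761 0.04  0.02 ] [0.582 0.036 0.02 ] pole [0.726 0.111 0.02 ]
```

```bash
python3 -m creep '0 6.75 0 0 0 0 8.5;0 6.75 0 0 0 0 8.5;0 6.75 0 0 0 0 8.5;0 6.75 0 0 0 0 8.5;0 6.75 0 0 0 0 8.5;0 6.75 0 0 0 0 8.5;0 6.75 0 0 0 0 8.5;0 6.75 0 0 0 0 8.5;0 6.75 0 0 0 0 8.5;0 6.75 0 0 0 0 8.5;0 6.75 0 0 0 0 8.5;0 6.75 0 0 0 0 8.5;0 0 6.8 0 0 0 8.5;0 0 6.8 0 0 0 8.5;0 0 6.8 0 0 0 8.5;0 0 6.8 0 0 0 8.5;0 0 6.8 0 0 0 8.5;0 0 6.8 0 0 0 8.5;0 0 6.8 0 0 0 8.5;0 0 6.8 0 0 0 8.5'
python3 - <<'E'
from h import *
c,s=.5,.866
tgt([.503,-.032,.26],RR([c,s,0],[0,0,-1]))
E
```

```text
t: 6.12
position: [0.5302, 0.0543, 0.3072]
tool_rot: [0.466, 0.884, 0.005, 0.023]
ft_force: [0.3, 0.5, -1.2]
gripper_width: 0.0848
grasp_force: 0.0
rot [ 2.677  0.879 64.383]
shift [-8.837  1.958  4.724] world d [-2.723 -8.632 -4.724]
pos [0.53  0.054 0.307] t 6.1167 f [ 0.287  0.456 -1.175] w 0.08475799209540444 0.0 q [-0.032 -0.229  1.766 -0.011  1.56  -0.632]
```

```bash
python3 -m creep '.27 .09 6.44 0 0 0 8.5;.27 .09 6.44 0 0 0 8.5;.27 .09 6.44 0 0 0 8.5;.27 .09 6.44 0 0 0 8.5;.27 .09 6.44 0 0 0 8.5;.27 .09 6.44 0 0 0 8.5;.27 .09 6.44 0 0 0 8.5;.27 .09 6.44 0 0 0 8.5;.27 .09 6.44 0 0 0 8.5;.27 .09 6.44 0 0 0 8.5;0 6.9 0 0 0 0 8.5;0 6.9 0 0 0 0 8.5;0 6.9 0 0 0 0 8.5;0 6.9 0 0 0 0 8.5;0 6.9 0 0 0 0 8.5;0 6.9 0 0 0 0 8.5;0 6.9 0 0 0 0 8.5;0 6.9 0 0 0 0 8.5'
python3 - <<'E'
from h import *
c,s=.5,.866
tgt([.503,-.032,.26],RR([0,0,1],[c,s,0]))
E
```

```text
t: 7.62
position: [0.5298, 0.0545, 0.3071]
tool_rot: [0.766, 0.445, 0.401, -0.236]
ft_force: [0.6, -0.1, -0.4]
gripper_width: 0.085
grasp_force: 0.0
rot [-0.489 34.561 -0.126]
shift [-4.706  2.002 -8.834] world d [-2.684 -8.651 -4.706]
pos [0.53  0.055 0.307] t 7.6167 f [ 0.592 -0.121 -0.358] w 0.08504383107977659 0.0 q [-0.491 -0.374  2.075  0.973  1.479 -0.089]
```

```bash
python3 -m creep '0 6.91 0 0 0 0 8.5;0 6.91 0 0 0 0 8.5;0 6.91 0 0 0 0 8.5;0 6.91 0 0 0 0 8.5;0 6.91 0 0 0 0 8.5;0 0 0 -1.18 .5 -2.2 8.5;0 0 0 -1.18 .5 -2.2 8.5;0 0 0 -1.18 .5 -2.2 8.5;0 0 0 -1.18 .5 -2.2 8.5;0 0 0 -3.5 0 0 8.5;0 0 0 -3.5 0 0 8.5;0 0 0 -3.5 0 0 8.5;0 0 0 -3.0 0 0 8.5;0 0 0 0 0 0 8.5'
python3 - <<'E'
from h import *
c,s=.5,.866
g=.049
w=bot.read_camera("wrist");a=bot.read_camera("scene")
im=np.hstack([w["color"],a["color"]]);
cv2.imwrite("pics/c.png",cv2.resize(im[:,:,::-1],(800,300),interpolation=cv2.INTER_AREA)); save(w,"w.png"); save(a,"a3.png")
tgt([.533-.0*c,.02,.125],RR([0,0,1],[c,s,0]))
print(w["tool_from_camera"],w["cx"],w["cy"],w["fovy"]); print(bot.recognise(w,"bar_mid"))
E
```

```text
t: 8.78
position: [0.501, -0.0281, 0.1183]
tool_rot: [0.614, 0.352, 0.605, -0.364]
ft_force: [-0.5, -0.3, 0.1]
gripper_width: 0.085
grasp_force: 0.0
rot [-0.777  0.039 -0.547]
shift [0.095 0.069 5.816] world d [2.968 5.002 0.095]
pos [ 0.503 -0.03   0.124] t 8.8833 f [-0.353 -1.238  0.962] w 0.08481513036060423 0.0 q [-0.787  0.29   2.134  1.359  1.751 -0.863]
[[-0.    -0.966 -0.258  0.066]
 [ 1.    -0.001  0.    -0.   ]
 [-0.    -0.258  0.966 -0.135]
 [ 0.     0.     0.     1.   ]] 275.92312095083787 205.3411016096539 65.70646984690485
[{'at': [282.0, 243.3], 'confidence': 0.86}]
```

View pics/c.png

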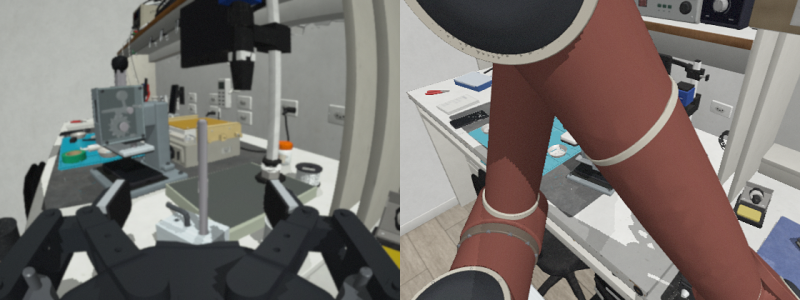

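The wrist view shows the bar upright between the fingers, at about full-picture column 284, with the press well to the left. I'll refine its distance from its top edge.

```bash
python3 - <<'E'
import cv2,numpy as np
w=cv2.imread("pics/w.png"); 
for r in (170,180,200,240,280): print(r,w[r,270:300].mean(1).astype(int))
print(w[150:190,283].mean(1).astype(int), w[150:190,292].mean(1).astype(int))
from h import *
s=bot.get_state();R=Ro.from_quat(s["tool_rot"]).as_matrix()
T=np.array([[0,-.966,-.258,.066],[1,0,0,0],[0,-.258,.966,-.135]]);f=210/np.tan(np.radians(65.706/2))
def pr(X):
    p=R.T@(np.array(X)-s["position"]); c=T[:,:3].T@(p-T[:,3]); th=np.arctan2(np.hypot(c[0],c[1]),c[2]); k=f*th/np.hypot(c[0],c[1]); return [275.92+k*c[0],205.34+k*c[1]]
d=np.array([.5,.866,0])
for e in(-.01,0,.01,.02): print(e,pr(np.array([.533,.02,.156])+e*d),pr(np.array([.533,.02,.08])+e*d))
E
```

```text
170 [116 116 117 117 116 116 108 106 111 122 132 138 140 141 144 145 148 147
 136 121 114 114 118 116 116 117 116 118 119 117]
180 [163 165 165 157 140 123 104  95  95 103 108 116 122 126 131 135 137 142
 141 143 147 149 150 150 150 153 153 152 151 150]
200 [151 152 149 148 146 135 112  98  97 102 109 116 124 126 131 134 137 142
 138 133 127 128 131 138 140 140 139 136 138 139]
240 [ 88  85  86  85  86  86  87  92  98 104 110 120 123 129 133 138 141 142
 136 124 110  95  89  84  87  88  87  87  92  94]
280 [ 87  87  85  85  87  85  88  89  96 105 111 117 124 130 134 137 139 137
 131 123 109  95  88  88  86  85  86  85  86  86]
[123 123 123 121 123 122 122 121 123 125 123 123 126 125 127 125 138 157
 162 154 141 131 125 122 121 123 124 126 126 124 126 126 126 126 126 126
 127 126 126 125] [125 126 125 126 125 121 101  68  42  41  57  82 105 118 124 123 121 117
 116 117 118 118 117 120 126 144 160 157 148 147 150 150 151 151 151 151
 150 151 151 151]
-0.01 [np.float64(276.31007982641677), np.float64(182.52114109968255)] [np.float64(276.84646410585066), np.float64(297.98568150546)]
0 [np.float64(276.50400579038694), np.float64(179.36494206966665)] [np.float64(276.9986802451732), np.float64(290.4073787391094)]
0.01 [np.float64(276.67950678675425), np.float64(176.50950963428343)] [np.float64(277.1386290556644), np.float64(283.3949303719219)]
0.02 [np.float64(276.8390658911139), np.float64(173.91419249913315)] [np.float64(277.26761659780425), np.float64(276.89308927964663)]
```

```bash
python3 -m creep '0 0 0 0 .15 2.5 8.5;0 0 0 0 .15 2.5 8.5;0 0 0 0 .15 2.6 8.5;0 0 0 0 0 0 8.5;0 0 0 0 0 0 0;0 0 0 0 0 0 0;0 0 0 0 0 0 0;0 0 0 0 0 0 0;0 0 0 0 0 0 0;0 0 0 0 0 0 0;0 0 0 0 0 0 0;0 0 0 0 0 0 0;0 0 0 0 0 0 0' 60
python3 - <<'E'
from h import *
tgt()
b=bot.read_camera("side");save(b,"d.png")
E
```

```text
t: 10.02
position: [0.5446, 0.0336, 0.1244]
tool_rot: [0.611, 0.355, 0.61, -0.359]
ft_force: [-3.3, 0.1, 1.6]
gripper_width: 0.0067
grasp_force: 58.4
rot [0. 0. 0.]
pos [0.545 0.034 0.124] t 10.0167 f [-3.339  0.088  1.57 ] w 0.0066789963537396595 58.41496982378885 q [-0.621  0.293  2.129  1.489  1.643 -0.85 ]
```

```bash
python3 -m creep '0 0 0 1 0 0 0;0 0 0 1 0 0 0;0 0 0 1 0 0 0;0 0 0 1 0 0 0;0 0 0 1 0 0 0;0 0 0 1.5 0 0 0;0 0 0 2 0 0 0;0 0 0 2 0 0 0;0 0 0 0 0 -3 0;0 0 0 0 0 -3 0;0 0 0 0 0 -3 0;0 0 0 0 0 0 0'
python3 - <<'E'
from h import *
c,s=.5,.866
tgt([.405,.10,.15],RR([c,s,0],[0,0,-1]))
b=bot.read_camera("wrist");save(b,"e.png")
E
```

```text
t: 11.07
position: [0.5012, -0.0489, 0.2302]
tool_rot: [0.612, 0.355, 0.611, -0.356]
ft_force: [1.4, -0.7, 0.1]
gripper_width: 0.0069
grasp_force: 58.6
rot [ -0.338 -89.936   0.176]
shift [  8.079 -15.777   8.022] world d [-9.624 14.885 -8.022]
pos [ 0.501 -0.049  0.23 ] t 11.0667 f [ 1.445 -0.744  0.145] w 0.0069384755893953055 58.63104442185431 q [-0.821  0.044  2.149  1.39   1.815 -0.643]
```

View pics/e.png

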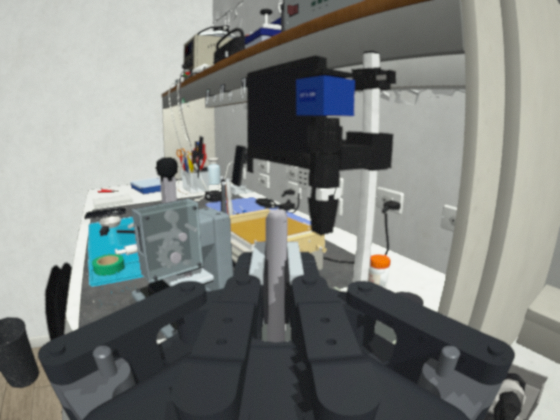

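The bar is held upright in the jaws (px col 276, rows 210–340), clear of the stand. I'll pitch it level next.

```bash
python3 -m creep '0 -6.92 0 0 0 0 0;0 -6.92 0 0 0 0 0;0 -6.92 0 0 0 0 0;0 -6.92 0 0 0 0 0;0 -6.92 0 0 0 0 0;0 -6.92 0 0 0 0 0;0 -6.92 0 0 0 0 0;0 -6.92 0 0 0 0 0;0 -6.92 0 0 0 0 0;0 -6.92 0 0 0 0 0;0 -6.92 0 0 0 0 0;0 -6.92 0 0 0 0 0;0 -6.92 0 0 0 0 0;0 0 -6 0 0 0 0;0 0 -6 0 0 0 0;0 0 -6 0 0 0 0;0 0 -6 0 0 0 0;0 0 -6 0 0 0 0;0 0 0 0 0 0 0'
python3 - <<'E'
from h import *
tgt([.405,.15,.05],RR([0,1,0],[0,0,-1]))
E
```

```text
t: 12.7
position: [0.5011, -0.0439, 0.229]
tool_rot: [0.702, 0.712, 0.0, -0.002]
ft_force: [-0.4, -1.0, -0.8]
gripper_width: 0.0067
grasp_force: 58.5
rot [-0.182 -0.213  0.807]
shift [19.392 -9.615 17.9  ] world d [ -9.615  19.392 -17.9  ]
pos [ 0.501 -0.044  0.229] t 12.7 f [-0.399 -0.995 -0.795] w 0.006726396349976031 58.52263395918271 q [-0.237 -0.236  1.9    0.003  1.482 -0.251]
```

```bash
python3 -m creep '0 0 0 2.77 -1.37 .5 0;0 0 0 2.77 -1.37 .5 0;0 0 0 2.77 -1.37 .5 0;0 0 0 2.77 -1.37 .5 0;0 0 0 2.77 -1.37 .5 0;0 0 0 2.77 -1.37 .5 0;0 0 0 2.77 -1.37 .5 0;0 0 0 0 0 2.88 0;0 0 0 0 0 2.88 0;0 0 0 0 0 2.88 0;0 0 0 0 0 2.88 0;0 0 0 0 0 2.88 0;0 0 0 0 0 1.2 0;0 0 0 0 0 1.2 0;0 0 0 0 0 1.2 0;0 0 0 0 0 0 0'
python3 - <<'E'
from h import *
tgt([.405,.15,.011],RR([0,1,0],[0,0,-1]))
b=bot.read_camera("scene");save(b,"g.png");a=bot.read_camera("side");save(a,"g2.png")
cv2.imwrite("pics/g3.png",cv2.resize(np.hstack([b["color"],a["color"]])[:,:,::-1],(800,300),interpolation=cv2.INTER_AREA))
E
```

```text
t: 14.03
position: [0.4, 0.1484, 0.0126]
tool_rot: [0.704, 0.71, -0.002, -0.004]
ft_force: [-0.5, -0.2, -0.5]
gripper_width: 0.0064
grasp_force: 58.6
rot [-0.479 -0.135  0.51 ]
shift [0.16  0.496 0.164] world d [ 0.496  0.16  -0.164]
pos [0.4   0.148 0.013] t 14.0333 f [-0.516 -0.238 -0.503] w 0.006440288561332731 58.60864518042945 q [ 0.178 -0.161  2.229  0.004  1.082  0.167]
```

View pics/g3.png

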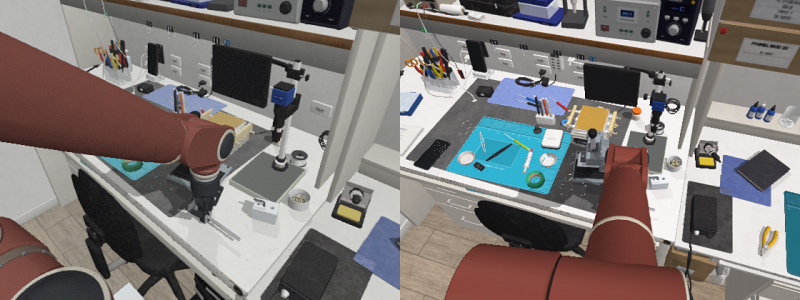

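The bar is level just above the bench, extending right from the gripper (scene-half px 205–240, 215–240). Now releasing it.

```bash
python3 -m creep '0 0 0 0 0 .1 1.4;0 0 0 0 0 0 2;0 0 0 0 0 0 3;0 0 0 0 0 0 4;0 0 0 0 0 0 4;0 0 0 0 0 -2 4;0 0 0 0 0 -3 4;0 0 0 0 0 -3 4;0 0 0 -1.5 0 -2 4;0 0 0 -1.5 0 -2 4;0 0 0 0 0 0 4'
python3 - <<'E'
from h import *
w=bot.read_camera("wrist");a=bot.read_camera("scene");tgt()
cv2.imwrite("pics/i.png",cv2.resize(np.hstack([w["color"],a["color"][150:360,230:510].repeat(2,0).repeat(2,1)])[:,:,::-1],(800,300),interpolation=cv2.INTER_AREA))
save(a,"j.png");save(w,"jw.png")
print(bot.recognise(w,"bar_mid"),bot.recognise(a,"bar_mid"))
for r in bot.recognise(a,"bar_mid"): print(atz(a,r["at"],.004))
E
```

```text
t: 15.05
position: [0.4063, 0.1169, 0.1393]
tool_rot: [0.704, 0.71, 0.003, 0.001]
ft_force: [0.3, -0.7, 0.5]
gripper_width: 0.0394
grasp_force: 0.0
rot [0. 0. 0.]
pos [0.404 0.118 0.135] t 15.15 f [-0.558 -0.014 -1.028] w 0.04029629210528281 0.0 q [ 0.105 -0.385  2.176  0.003  1.351  0.094]
[{'at': [271.1, 204.6], 'confidence': 0.56}] []
```

View pics/i.png

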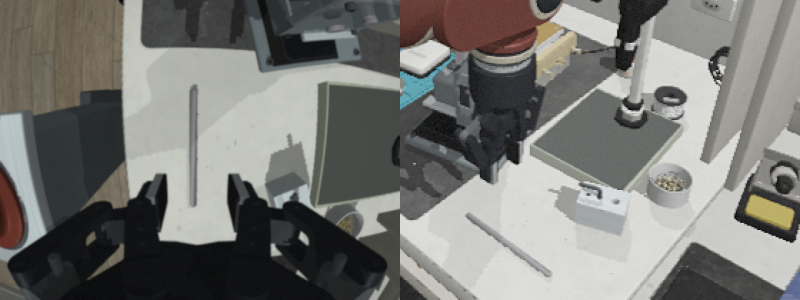

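The bar lies flat on the bench: wrist px (271,122)–(269,288), scene px (278,300)–(335,342).

```bash
cat >> h.py <<'E'
def wray(w,s,uv):
    R=Ro.from_quat(s["tool_rot"]).as_matrix();T=np.array(w["tool_from_camera"]);f=210/np.tan(np.radians(w["fovy"]/2))
    v=np.array([uv[0]-w["cx"],uv[1]-w["cy"]]);r=np.linalg.norm(v);th=r/f
    d=np.array([*(np.sin(th)*v/max(r,1e-9)),np.cos(th)]); return R@T[:3,3]+s["position"],R@T[:3,:3]@d
def watz(w,s,uv,z):
    o,d=wray(w,s,uv); return o+d*(z-o[2])/d[2]
E
python3 - <<'E'
from h import *
s=bot.get_state();w=bot.read_camera("wrist");a=bot.read_camera("scene")
p=[watz(w,s,u,.006) for u in[(271.6,121.8),(269.5,288)]];q=[atz(a,u,.006) for u in[(277.6,300.5),(335,341.8)]]
for e in(p,q): d=e[0]-e[1];print(e,(e[0]+e[1])/2,np.linalg.norm(d),np.degrees(np.arctan2(d[1],d[0])))
tgt()
E
```

```text
[array([0.39688392, 0.18216561, 0.006     ]), array([0.3960275 , 0.03477295, 0.006     ])] [0.39645571 0.10846928 0.006     ] 0.14739514251148486 89.66708710778036
[array([0.40042466, 0.1761386 , 0.006     ]), array([0.40179646, 0.02923651, 0.006     ])] [0.40111056 0.10268756 0.006     ] 0.14690849119259014 90.53502107639528
rot [0. 0. 0.]
pos [0.402 0.118 0.133] t 15.4 f [ 0.445 -0.733 -0.019] w 0.04026857579268885 0.0 q [ 0.106 -0.382  2.178  0.003  1.351  0.094]
```

```bash
python3 -m creep '0 0 0 -.9 -.15 2 4;0 0 0 -.9 -.15 2 4;0 0 0 0 0 2.5 4;0 0 0 0 0 2.5 4;0 0 0 0 0 2 4;0 0 0 0 0 .9 4;0 0 0 0 0 .3 4;0 0 0 0 0 0 4;0 0 0 0 0 0 0;0 0 0 0 0 0 0;0 0 0 0 0 0 0;0 0 0 0 0 0 0;0 0 0 0 0 0 0;0 0 0 0 0 0 0' 100
python3 - <<'E'
from h import *
tgt()
E
```

```text
t: 16.57
position: [0.4014, 0.1004, 0.0136]
tool_rot: [0.703, 0.711, 0.001, -0.001]
ft_force: [-0.4, 0.7, 5.7]
gripper_width: 0.0017
grasp_force: 75.5
rot [0. 0. 0.]
pos [0.401 0.1   0.014] t 16.5667 f [-0.383  0.68   5.667] w 0.0017311874780536075 75.54959639979643 q [ 0.063 -0.205  2.264  0.003  1.084  0.05 ]
```

```bash
python3 -m creep '0 0 0 0 0 -.3 2;0 0 0 0 0 0 4;0 0 0 0 0 0 4;0 0 0 0 0 0 4;0 0 0 0 0 .3 4;0 0 0 0 0 .25 4;0 0 0 0 0 0 4;0 0 0 0 0 0 4'
python3 - <<'E'
from h import *
print(bot.finger_overhang);tgt()
a=bot.read_camera("side");b=bot.read_camera("scene")
cv2.imwrite("pics/k.png",np.hstack([cv2.resize(b["color"][250:380,220:370],(400,347)),cv2.resize(a["color"][180:310,230:380],(400,347))])[:,:,::-1])
E
```

```text
t: 17.23
position: [0.3996, 0.1002, 0.0092]
tool_rot: [0.703, 0.711, -0.001, -0.002]
ft_force: [-0.1, -0.2, -0.6]
gripper_width: 0.04
grasp_force: 0.0
0.008
rot [0. 0. 0.]
pos [0.4   0.1   0.009] t 17.2333 f [-0.13  -0.174 -0.638] w 0.0399546457136427 0.0 q [ 0.063 -0.198  2.267  0.003  1.077  0.05 ]
```

View pics/k.png

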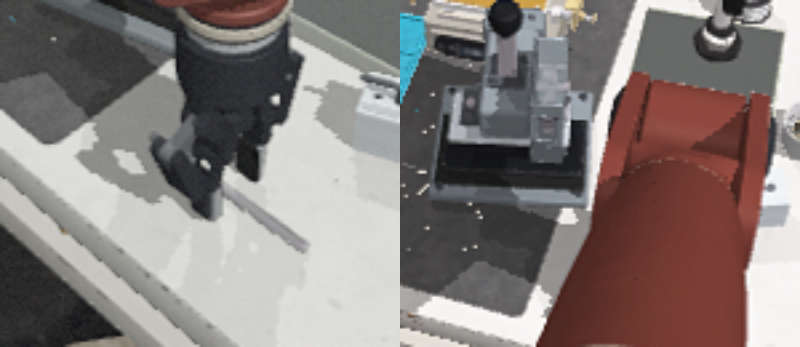

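The bar still lies between the open fingers (left half px 165–305, 140–245). Closing again, lower.

```bash
python3 -m creep '0 0 0 0 0 .1 4;0 0 0 0 0 0 0;0 0 0 0 0 0 0;0 0 0 0 0 0 0;0 0 0 0 0 0 0;0 0 0 0 0 0 0;0 0 0 0 0 0 0;0 0 0 0 0 0 0' 80
python3 - <<'E'
from h import *
tgt()
E
```

```text
t: 18.0
position: [0.4003, 0.1003, 0.009]
tool_rot: [0.703, 0.711, 0.0, -0.002]
ft_force: [-0.7, 0.7, 2.9]
gripper_width: 0.0053
grasp_force: 78.7
rot [0. 0. 0.]
pos [0.4   0.1   0.009] t 18.0 f [-0.706  0.745  2.893] w 0.0053362554510487685 78.73030006885529 q [ 0.063 -0.197  2.266  0.003  1.075  0.05 ]
```

```bash
python3 -m creep '0 0 0 0 0 -1 0;0 0 0 0 0 -1 0;0 0 0 0 0 -3 0;0 0 0 0 0 -3 0;0 0 0 0 0 -3 0;0 0 0 0 0 0 0'
python3 - <<'E'
from h import *
tgt()
s=bot.get_state();w=bot.read_camera("wrist");save(w,"l.png");print(bot.recognise(w,"bar_mid"))
b=bot.read_camera("scene");save(b,"l2.png")
cv2.imwrite("pics/l3.png",np.hstack([w["color"][60:420,130:430],cv2.resize(b["color"][200:380,220:400],(360,360))])[:,:,::-1])
E
```

```text
t: 18.5
position: [0.4049, 0.1003, 0.1265]
tool_rot: [0.703, 0.711, 0.005, 0.002]
ft_force: [1.4, -0.2, 0.5]
gripper_width: 0.0052
grasp_force: 78.7
rot [0. 0. 0.]
pos [0.405 0.1   0.127] t 18.5 f [ 1.364 -0.19   0.51 ] w 0.005234554497502984 78.69440495967865 q [ 0.062 -0.395  2.198  0.003  1.328  0.05 ]
[{'at': [276.9, 192.4], 'confidence': 0.95}]
```

View pics/l3.png

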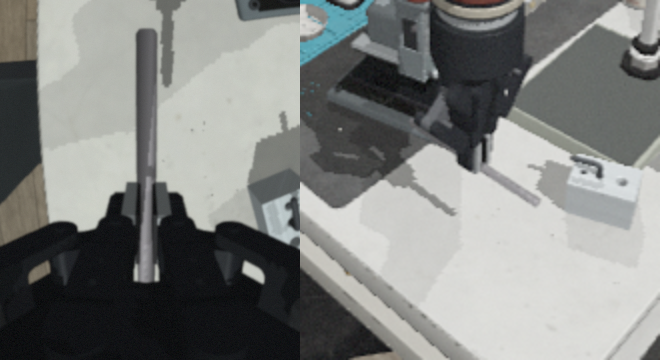

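```bash
python3 - <<'E'
from h import *
s=bot.get_state();w=bot.read_camera("wrist");b=bot.read_camera("scene");tgt()
for dz in(-.004,0,.004,.008):
    z=s["position"][2]-dz; print(dz,"tip D",watz(w,s,(277,89),z)-s["position"], "rear proj",proj(b,np.array([s["position"][0],s["position"][1]-.07,z])))
print("scene rear at z",atz(b,(339.5,301.5),.123))
# plan slot using current press estimate
psi=np.radians(13.3);X=np.array([np.cos(psi),np.sin(psi)]);Y=np.array([-X[1],X[0]]);o=np.array([.533,.298])
sl=o-.082*X-.042*Y;print("slot",sl)
for g in(.10,.055): print(g,sl-g*X)
g=sl-.115*X
tgt([*g,.2],RR([*X,0],[0,0,-1]))
a=cv2.imread("pics/b.png");c=cv2.imread("pics/a.png")
cv2.imwrite("pics/m.png",np.hstack([cv2.resize(c[170:250,240:320],(400,400),interpolation=2),cv2.resize(a[180:260,230:310],(400,400),interpolation=2)]))
E
```

```text
rot [0. 0. 0.]
pos [0.399 0.1   0.117] t 18.75 f [ 0.585  0.298 -0.8  ] w 0.004745400784502852 78.69163110852242 q [ 0.062 -0.387  2.208  0.003  1.326  0.05 ]
-0.004 tip D [-0.001  0.078  0.004] rear proj [np.float64(337.8152381788759), np.float64(298.76273355924616)]
0 tip D [-0.001  0.078 -0.   ] rear proj [np.float64(337.68188530637156), np.float64(300.3786536016741)]
0.004 tip D [-0.001  0.078 -0.004] rear proj [np.float64(337.54943045345965), np.float64(301.9836917798372)]
0.008 tip D [-0.001  0.079 -0.008] rear proj [np.float64(337.4178645794693), np.float64(303.57795764519113)]
scene rear at z [0.398 0.024 0.123]
slot [0.463 0.238]
0.1 [0.366 0.215]
0.055 [0.409 0.226]
rot [-0.363  0.088 77.319]
shift [ -2.138 -12.006  -8.255] world d [-4.843 11.192  8.255]
pos [0.399 0.1   0.117] t 18.75 f [ 0.585  0.298 -0.8  ] w 0.004745400784502852 78.69163110852242 q [ 0.062 -0.387  2.208  0.003  1.326  0.05 ]
```

View pics/m.png

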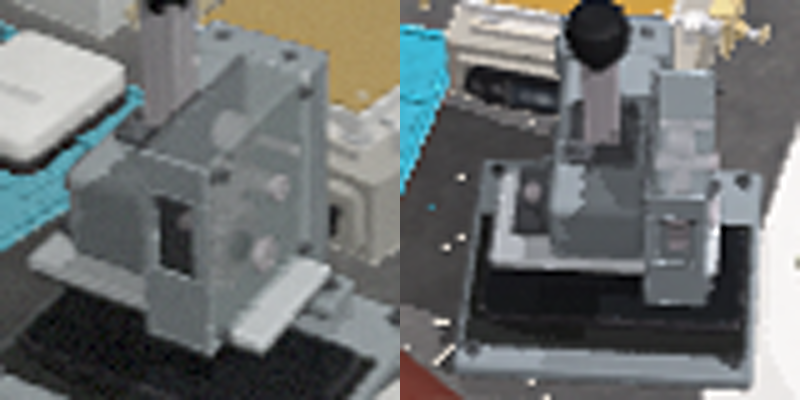

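In the initial views the slot is at scene px ≈ (275,217) and side px ≈ (286,228).

```bash
python3 - <<'E'
from h import *
a=bot.read_camera("scene");b=bot.read_camera("side")
A=lambda x,y:[240+x/5,170+y/5]
B=lambda x,y:[230+(x-400)/5,180+y/5]
np.set_printoptions(precision=4,suppress=True)
print("slot",tri([(a,A(176,237)),(b,B(680,239))]))
print("slot at .15",atz(a,A(176,237),.15),atz(b,B(680,239),.15))
print("plate bot L,R",tri([(a,A(148,341)),(b,B(644,300))]),tri([(a,A(213,353)),(b,B(708,304))]))
print("plate top R .188",atz(a,A(213,182),.188),"L",atz(a,A(146,160),.188), "side",atz(b,B(650,195),.188),atz(b,B(713,198),.188))
print("knob",atz(a,A(165,-35),.246))
psi=np.radians(13.3);X=np.array([np.cos(psi),np.sin(psi)]);Y=np.array([-X[1],X[0]]);o=np.array([.533,.298])
for q in [(-.082,-.042,.15),(-.082,-.042,.131),(-.082,-.042,.169),(-.082,-.058,.094),(-.082,-.026,.094),(-.082,-.058,.188),(-.082,-.026,.188),(.073,-.058,.188)]:
    P=np.array([*(o+q[0]*X+q[1]*Y),q[2]]);u=proj(a,P);v=proj(b,P); print(q,[(u[0]-240)*5,(u[1]-170)*5],[(v[0]-230)*5+400,(v[1]-180)*5])
E
```

```text
slot (array([0.4608, 0.2356, 0.1556]), [np.float64(0.0003177057491253876), np.float64(0.00031770574912536693)])
slot at .15 [0.4655 0.2408 0.15  ] [0.4651 0.2367 0.15  ]
plate bot L,R (array([0.4628, 0.2566, 0.0887]), [np.float64(0.00113949228690562), np.float64(0.001139492286905501)]) (array([0.4645, 0.221 , 0.0999]), [np.float64(0.0005105150955232924), np.float64(0.000510515095523282)])
plate top R .188 [0.4656 0.2189 0.188 ] L [0.4586 0.2488 0.188 ] side [0.4601 0.2506 0.188 ] [0.4671 0.2202 0.188 ]
knob [0.5024 0.279  0.246 ]
(-0.082, -0.042, 0.15) [np.float64(175.82054309704574), np.float64(242.49138234969848)] [np.float64(675.7668396065842), np.float64(241.74890970371422)]
(-0.082, -0.042, 0.131) [np.float64(177.35056995753212), np.float64(279.36093403242876)] [np.float64(675.9061815832538), np.float64(263.5278580393583)]
(-0.082, -0.042, 0.169) [np.float64(174.24902338393167), np.float64(204.6219639888477)] [np.float64(675.6236367129009), np.float64(219.36650565303964)]
(-0.082, -0.058, 0.094) [np.float64(213.0550424710728), np.float64(360.590663117233)] [np.float64(706.4250785227082), np.float64(305.660463019087)]
(-0.082, -0.026, 0.094) [np.float64(147.8936373270801), np.float64(336.4715762384533)] [np.float64(645.9495794003948), np.float64(302.9363462431628)]
(-0.082, -0.058, 0.188) [np.float64(207.65995514773635), np.float64(177.14574779830485)] [np.float64(707.8385418552207), np.float64(197.73541628716742)]
(-0.082, -0.026, 0.188) [np.float64(138.19447573794747), np.float64(154.46839326265206)] [np.float64(643.1607240246526), np.float64(194.97698958017182)]
(0.073, -0.058, 0.188) [np.float64(386.45028252106954), np.float64(-2.1362423363392224)] [np.float64(721.2498653082162), np.float64(-30.687034871126855)]
```

```bash
python3 -m creep '0 0 7.03 0 0 -.24 0;0 0 7.03 0 0 -.24 0;0 0 7.03 0 0 -.24 0;0 0 7.03 0 0 -.24 0;0 0 7.03 0 0 -.24 0;0 0 7.03 0 0 -.24 0;0 0 7.03 0 0 -.24 0;0 0 7.03 0 0 -.24 0;0 0 7.03 0 0 -.24 0;0 0 7.03 0 0 -.24 0;0 0 7.03 0 0 -.24 0;0 0 0 -.5 -3 0 0;0 0 0 -.5 -3 0 0;0 0 0 -.5 -3 0 0;0 0 0 -.5 -3 0 0;0 0 0 0 0 0 0;0 0 0 0 0 0 0'
python3 - <<'E'
from h import *
psi=np.radians(13.3);X=np.array([np.cos(psi),np.sin(psi)])
sl=np.array([.4645,.238])
s=bot.get_state();w=bot.read_camera("wrist");save(w,"n.png")
tgt([*(sl-.115*X),.1435],RR([*X,0],[0,0,-1]))
print(w["cx"],w["cy"],bot.recognise(w,"slot_mid"),bot.recognise(w,"catch_tail"),bot.recognise(w,"bar_mid"))
cv2.imwrite("pics/n2.png",cv2.resize(w["color"][0:300,130:430],(600,600))[:,:,::-1])
E
```

```text
t: 20.27
position: [0.3523, 0.2128, 0.1444]
tool_rot: [0.993, 0.117, -0.002, -0.001]
ft_force: [-1.1, -0.5, -1.4]
gripper_width: 0.0049
grasp_force: 78.8
rot [-0.146  0.252  0.077]
shift [-0.034  0.042  0.105] world d [-0.023 -0.048 -0.105]
pos [0.353 0.212 0.145] t 20.3167 f [ 0.134  0.718 -0.369] w 0.0048937549017421395 78.80637109279633 q [ 0.358 -0.421  2.185  0.003  1.382  1.695]
275.92312095083787 205.3411016096539 [{'at': [242.0, 31.8], 'confidence': 0.84}, {'at': [186.4, 13.7], 'confidence': 0.19}] [] [{'at': [276.9, 194.7], 'confidence': 0.71}]
```

View pics/n2.png

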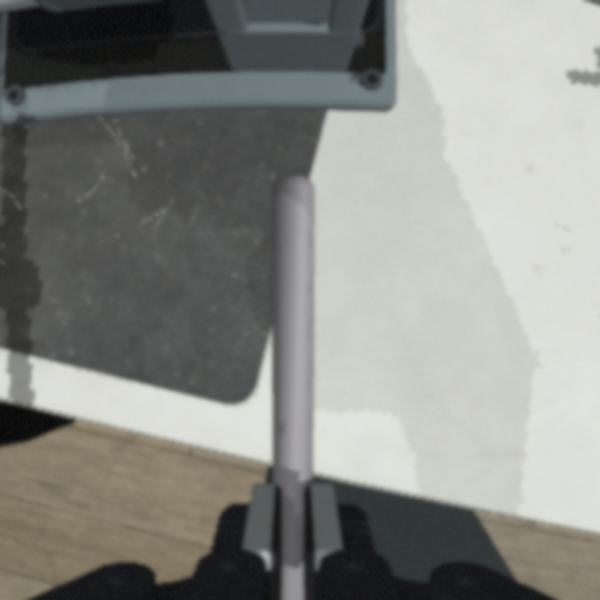

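The bar tip is at full-picture px (276.5,90). The front plate's bottom edge and the slot show above it (slot bottom about col 273, row 14), so they are nearly in line.

```bash
python3 - <<'E'
from h import *
s=bot.get_state();w=bot.read_camera("wrist");R=Ro.from_quat(s["tool_rot"]).as_matrix()
F=lambda x,y:(130+x/2,y/2)
np.set_printoptions(precision=4,suppress=True)
for n,u,z in [("boltL",(15,95),.014),("boltR",(371,78),.014),("edgeL",(20,117),.0),("edgeR",(390,106),.0),("slotbotL",(243,27),.131),("slotbotR",(330,27),.131),("plateL",(231,70),.094),("plateR",(353,70),.094),("tip",(293,180),.139)]:
    P=watz(w,s,F(*u),z);print(n,P,"tool",R.T@(P-s["position"]))
E
```

```text
boltL [0.4565 0.3578 0.014 ] tool [ 0.1341 -0.1188  0.131 ]
boltR [0.4905 0.2104 0.014 ] tool [0.1335 0.0325 0.1305]
edgeL [0.4486 0.3595 0.    ] tool [ 0.1268 -0.1223  0.145 ]
edgeR [0.4841 0.1988 0.    ] tool [0.1247 0.0423 0.1445]
slotbotL [0.464  0.2484 0.131 ] tool [ 0.1159 -0.0109  0.0137]
slotbotR [0.4684 0.2289 0.131 ] tool [0.1158 0.009  0.0137]
plateL [0.4617 0.2542 0.094 ] tool [ 0.1152 -0.017   0.0508]
plateR [0.4696 0.2204 0.094 ] tool [0.1151 0.0177 0.0506]
tip [0.4297 0.2286 0.139 ] tool [0.078  0.0005 0.0058]
```

```bash
python3 -m creep '0 0 0 .5 -.1 .13 0;0 0 0 1 0 0 0;0 0 0 1 0 0 0;0 0 0 1 0 0 0;0 0 0 1 0 0 0;0 0 0 0 0 0 0' 100
python3 - <<'E'
from h import *
psi=np.radians(13.3)
tgt(None,RR([np.cos(psi),np.sin(psi),0],[0,0,-1]))
E
```

```text
t: 21.02
position: [0.3988, 0.2231, 0.1443]
tool_rot: [0.993, 0.115, -0.001, -0.002]
ft_force: [0.2, 0.4, 0.3]
gripper_width: 0.004
grasp_force: 100.5
rot [-0.186  0.096 -0.111]
pos [0.399 0.223 0.144] t 21.0167 f [0.165 0.39  0.271] w 0.003957436717060307 100.50095871090889 q [ 0.345 -0.289  2.087  0.004  1.344  1.685]
```

```bash
python3 -m creep '0 0 0 .8 0 0 0;0 0 0 .7 0 0 0;0 0 0 0 0 0 0'
python3 - <<'E'
from h import *
tgt()
s=bot.get_state();w=bot.read_camera("wrist");save(w,"o.png")
a=bot.read_camera("scene")
cv2.imwrite("pics/o2.png",np.hstack([cv2.resize(w["color"][0:240,160:400],(400,400)),cv2.resize(a["color"][170:290,220:340],(400,400))])[:,:,::-1])
E
```

```text
t: 21.27
position: [0.4127, 0.2268, 0.1442]
tool_rot: [0.993, 0.115, -0.001, -0.002]
ft_force: [-0.1, 0.2, 0.0]
gripper_width: 0.0044
grasp_force: 100.5
rot [0. 0. 0.]
pos [0.413 0.227 0.144] t 21.2667 f [-0.054  0.161  0.034] w 0.004361838941635228 100.50728425383568 q [ 0.342 -0.25   2.056  0.004  1.337  1.681]
```

View pics/o2.png

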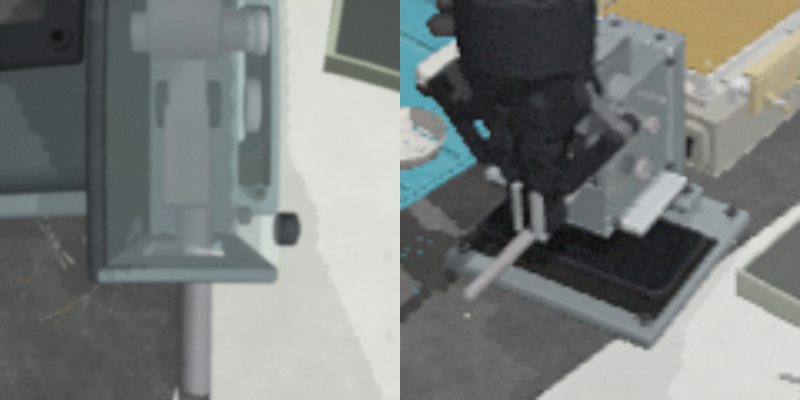

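The bar is in the slot under the catch's tail with no contact force (left half px 195, 205–400). Next I'll flick it up.

```bash
python3 -m creep '0 0 0 0 0 -.3 0;0 0 0 0 0 -.6 0;0 0 0 0 0 -.7 0;0 0 0 0 0 -.65 0;0 0 0 0 0 0 0'
python3 - <<'E'
from h import *
tgt()
s=bot.get_state();w=bot.read_camera("wrist");save(w,"p.png")
cv2.imwrite("pics/p2.png",np.hstack([cv2.resize(cv2.imread("pics/o.png")[0:240,160:400],(400,400)),cv2.resize(w["color"][0:240,160:400],(400,400))[:,:,::-1]]))
E
```

```text
t: 21.78
position: [0.4128, 0.2273, 0.1691]
tool_rot: [0.993, 0.116, 0.001, -0.002]
ft_force: [0.3, -0.4, -0.4]
gripper_width: 0.0041
grasp_force: 104.4
rot [0. 0. 0.]
pos [0.413 0.227 0.169] t 21.7833 f [ 0.289 -0.393 -0.362] w 0.004070444846490092 104.43731099367142 q [ 0.343 -0.278  2.035  0.004  1.382  1.681]
```

View pics/p2.png

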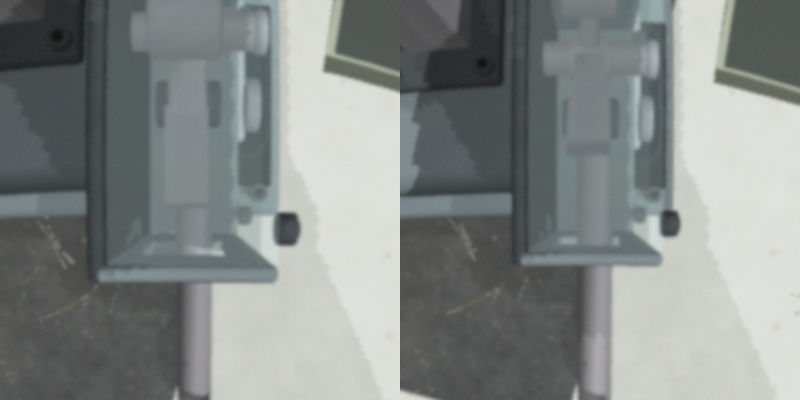

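The tail now looks foreshortened (its end moved from y≈205 to 150), the weight has swung back, and there is no load. The catch appears thrown. I have used up the picture allowance and gone over it (12 viewed of 10), so from here I'll check with numbers only.

```bash
python3 -m creep '0 0 0 0 0 .6 0;0 0 0 0 0 .6 0;0 0 0 0 0 .6 0;0 0 0 0 0 .6 0;0 0 0 0 0 0 0'
python3 - <<'E'
from h import *
tgt()
w=bot.read_camera("wrist");o=cv2.cvtColor(cv2.imread("pics/o.png"),6).astype(int);n=cv2.cvtColor(w["color"],cv2.COLOR_RGB2GRAY).astype(int)
save(w,"q.png")
print(abs(o-n)[36:123,259:286].mean(), abs(o-n)[0:36,235:330].mean(), abs(o-n)[130:200,180:250].mean())
print(o[0:130:5,272],n[0:130:5,272])
print(bot.recognise(w,"catch_tail"))
E
```

```text
t: 22.25
position: [0.411, 0.2266, 0.1411]
tool_rot: [0.993, 0.116, -0.002, -0.001]
ft_force: [-2.1, -0.8, 3.0]
gripper_width: 0.0044
grasp_force: 100.9
rot [0. 0. 0.]
pos [0.411 0.227 0.141] t 22.25 f [-2.078 -0.813  3.042] w 0.00441869506401189 100.86255893111229 q [ 0.343 -0.249  2.061  0.004  1.334  1.681]
10.922520221370796 9.544444444444444 6.615306122448979
[134 134 133 133 131 128 123 125 138 139 140 140 139 139 136 135 135 136
 136 136 135 135 135 135 132 126] [129 123 119 122 122 120 121 122 123 117 113 117 119 122 132 129 125 124
 127 128 132 130 129 129 130 128]
[{'at': [504.7, 125.4], 'confidence': 0.37}]
```

```bash
python3 -m creep '0 0 0 0 0 -.3 0;0 0 0 -1.5 0 0 0;0 0 0 -1.5 0 0 0;0 0 0 -2 0 0 0;0 0 0 -2 0 0 0;0 0 0 0 -3 0 0;0 0 0 0 0 0 0'
python3 - <<'E'
from h import *
tgt([.40,.10,.05],RR([0,1,0],[0,0,-1]))
w=bot.read_camera("wrist");print(bot.recognise(w,"catch_tail"),bot.recognise(w,"bar_mid"))
E
```

```text
t: 22.93
position: [0.3352, 0.2419, 0.1462]
tool_rot: [0.993, 0.117, -0.001, -0.003]
ft_force: [0.4, 0.8, -0.6]
gripper_width: 0.0043
grasp_force: 100.5
rot [ -0.319  -0.148 -76.583]
shift [-14.194   6.481   9.615] world d [  6.481 -14.194  -9.615]
pos [0.335 0.242 0.146] t 22.9333 f [ 0.403  0.796 -0.641] w 0.004265713869070416 100.50905764102936 q [ 0.441 -0.421  2.182  0.006  1.38   1.776]
[] [{'at': [276.8, 185.7], 'confidence': 0.69}]
```

```bash
python3 -m creep '0 0 0 .6 3.06 0 0;0 0 0 .6 3.06 0 0;0 0 0 .6 3.06 0 0;0 0 0 .6 3.06 0 0;0 0 0 .6 3.06 0 0;0 0 -6.97 0 0 .8 0;0 0 -6.97 0 0 .8 0;0 0 -6.97 0 0 .8 0;0 0 -6.97 0 0 .8 0;0 0 -6.97 0 0 .8 0;0 0 -6.97 0 0 .8 0;0 0 -6.97 0 0 .8 0;0 0 -6.97 0 0 .8 0;0 0 -6.97 0 0 .8 0;0 0 -6.97 0 0 .8 0;0 0 -6.97 0 0 .8 0;0 0 0 0 0 2 0;0 0 0 0 0 1.5 0;0 0 0 0 0 0 0'
python3 - <<'E'
from h import *
tgt([.40,.10,.0105],RR([0,1,0],[0,0,-1]))
E
```

```text
t: 24.67
position: [0.3982, 0.0973, 0.0193]
tool_rot: [0.708, 0.706, -0.003, -0.004]
ft_force: [-0.4, 0.4, -0.6]
gripper_width: 0.004
grasp_force: 100.5
rot [-0.563 -0.112 -0.109]
shift [0.268 0.179 0.876] world d [ 0.179  0.268 -0.876]
pos [0.398 0.097 0.019] t 24.6667 f [-0.356  0.364 -0.56 ] w 0.004013112739483166 100.50222739577293 q [ 0.056 -0.221  2.265  0.003  1.107  0.057]
```

```bash
python3 -m creep '0 0 0 0 0 .5 0;0 0 0 0 0 .35 0;0 0 0 0 0 0 0;0 0 0 0 0 0 1;0 0 0 0 0 0 2;0 0 0 0 0 0 4;0 0 0 0 0 0 5;0 0 0 0 0 0 5;0 0 0 0 0 -2 5;0 0 0 0 0 -4 5;0 0 0 0 0 -4 5;0 0 0 0 0 -4 3;0 0 0 0 0 -4 0;0 0 0 0 0 -4 0;0 0 0 0 0 -4 0;0 0 0 0 0 0 0'
python3 - <<'E'
from h import *
s=bot.get_state();w=bot.read_camera("wrist");save(w,"r.png")
r=bot.recognise(w,"bar_mid");print(r,[watz(w,s,x["at"],.005) for x in r])
k=bot.recognise(w,"knob_mid");print(k)
b=bot.read_camera("side");a=bot.read_camera("scene")
rb=bot.recognise(b,"knob_mid");ra=bot.recognise(a,"knob_mid");print(ra,rb,[atz(b,x["at"],.232) for x in rb],[atz(a,x["at"],.232) for x in ra])
tgt([.518,.294,.29])
E
```

```text
t: 26.0
position: [0.4049, 0.0979, 0.284]
tool_rot: [0.707, 0.707, 0.006, 0.003]
ft_force: [0.7, -0.8, 1.2]
gripper_width: 0.0001
grasp_force: 0.0
[{'at': [266.3, 170.2], 'confidence': 0.8}] [array([0.39564932, 0.09974637, 0.005     ])]
[{'at': [388.7, 55.8], 'confidence': 0.55}]
[{'at': [272.0, 186.8], 'confidence': 0.87}] [{'at': [270.2, 207.8], 'confidence': 0.74}] [array([0.4537671 , 0.27255142, 0.232     ])] [array([0.45441936, 0.23449881, 0.232     ])]
rot [0. 0. 0.]
shift [19.657 11.721 -1.871] world d [11.749 19.644  1.838]
pos [0.401 0.098 0.272] t 26.35 f [ 0.127  0.975 -0.659] w 0.00014891782677105842 0.0 q [ 0.056 -0.505  2.031  0.003  1.623  0.057]
```

```bash
python3 -m creep '0 0 0 0 0 -2.5 0;0 0 0 2.8 1.67 0 0;0 0 0 2.8 1.67 0 0;0 0 0 2.8 1.67 0 0;0 0 0 2.8 1.67 0 0;0 0 0 2.8 1.67 0 0;0 0 0 2.8 1.67 0 0;0 0 0 2.8 1.67 0 0;0 0 0 0 0 0 0;0 0 0 0 0 0 0'
python3 - <<'E'
from h import *
s=bot.get_state();w=bot.read_camera("wrist");save(w,"t.png")
tgt([.5175,.2945,.262],RR([0,1,0],[0,0,-1]))
r=bot.recognise(w,"knob_mid");print(r,[watz(w,s,x["at"],.24) for x in r])
E
```

```text
t: 27.18
position: [0.5182, 0.2942, 0.2962]
tool_rot: [0.707, 0.707, -0.002, -0.003]
ft_force: [0.0, 0.3, -0.1]
gripper_width: 0.0002
grasp_force: 0.0
rot [-0.37  -0.054 -0.001]
shift [ 0.103 -0.048  3.489] world d [-0.048  0.103 -3.489]
pos [0.518 0.293 0.297] t 27.2333 f [-0.769 -0.109  0.103] w -4.126151308169977e-05 0.0 q [ 0.389 -0.042  1.612  0.003  1.576  0.389]
[{'at': [275.9, 196.3], 'confidence': 0.65}] [array([0.517, 0.313, 0.24 ])]
```

```bash
python3 -m creep '0 0 0 0 0 1.2 0;0 0 0 0 0 1.2 0;0 0 0 0 0 1.1 0;0 0 0 0 0 0 0;0 0 0 0 0 .3 0;0 0 0 0 0 .3 0;0 0 0 0 0 .3 0;0 0 0 0 0 .3 0;0 0 0 0 0 .2 0;0 0 0 0 0 .2 0'
python3 -c "
from h import *
tgt()"
```

```text
t: 28.12
position: [0.5186, 0.2935, 0.2487]
tool_rot: [0.707, 0.707, 0.0, -0.002]
ft_force: [-0.8, -1.8, 3.9]
gripper_width: -0.0001
grasp_force: 1.8
rot [0. 0. 0.]
pos [0.519 0.294 0.249] t 28.1167 f [-0.775 -1.811  3.87 ] w -0.00012929985594972102 1.7724456193536753 q [ 0.389 -0.021  1.672  0.003  1.492  0.389]
```

```bash
python3 -m creep '0 0 0 0 0 .2 0;0 0 0 0 0 .2 0;0 0 0 0 0 .2 0;0 0 0 0 0 .2 0;0 0 0 0 0 .2 0;0 0 0 0 0 .2 0;0 0 0 0 0 .2 0;0 0 0 0 0 .2 0;0 0 0 0 0 .2 0;0 0 0 0 0 .2 0;0 0 0 0 0 .2 0;0 0 0 0 0 .2 0;0 0 0 0 0 .2 0;0 0 0 0 0 .2 0'
python3 -m creep '0 0 0 0 0 .1 0;0 0 0 0 0 .1 0'
python3 -m creep '0 0 0 0 0 .1 0;0 0 0 0 0 .1 0'
```

```text
t: 29.28
position: [0.5185, 0.2936, 0.2198]
tool_rot: [0.707, 0.707, 0.0, -0.002]
ft_force: [1.6, -2.1, 3.6]
gripper_width: -0.0001
grasp_force: 1.7
t: 29.45
position: [0.5182, 0.2938, 0.2177]
tool_rot: [0.707, 0.707, -0.0, -0.002]
ft_force: [1.8, -1.2, 3.6]
gripper_width: 0.0004
grasp_force: 1.4
t: 29.62
position: [0.5182, 0.2938, 0.2158]
tool_rot: [0.707, 0.707, -0.0, -0.002]
ft_force: [2.6, -1.1, 3.3]
gripper_width: -0.0002
grasp_force: 1.5
```

```bash
for i in 1; do python3 -m creep '0 0 0 0 0 .1 0;0 0 0 0 0 0 0'|sed -n 2,4p; done
python3 -m creep '0 0 0 0 0 .1 0;0 0 0 0 0 0 0'|sed -n 2,4p
python3 -m creep '0 0 0 0 0 .05 0;0 0 0 0 0 0 0'|sed -n 2,4p
```

```text
position: [0.5182, 0.2938, 0.2152]
tool_rot: [0.707, 0.707, -0.0, -0.002]
ft_force: [1.9, -0.6, 4.5]
position: [0.5182, 0.2938, 0.2147]
tool_rot: [0.707, 0.707, -0.0, -0.002]
ft_force: [-0.2, -1.9, 5.9]
position: [0.5183, 0.2938, 0.2145]
tool_rot: [0.707, 0.707, 0.0, -0.002]
ft_force: [-0.4, -1.8, 6.9]
```

```bash
python3 -m creep '0 0 0 0 0 .05 0;0 0 0 0 0 0 0'|sed -n 2,4p
python3 -m creep '0 0 0 0 0 .05 0;0 0 0 0 0 0 0;0 0 0 0 0 0 0'|sed -n 2,4p
```

```text
position: [0.5183, 0.2938, 0.2142]
tool_rot: [0.707, 0.707, 0.0, -0.002]
ft_force: [-1.2, -2.4, 6.6]
position: [0.5183, 0.2938, 0.2139]
tool_rot: [0.707, 0.707, 0.0, -0.002]
ft_force: [-1.2, -2.2, 9.6]
```

```bash
python3 -m creep '0 0 0 0 0 -.2 0;0 0 0 0 0 -.5 0;0 0 0 0 0 -2 0;0 0 0 0 0 -3 0;0 0 0 0 0 -4 0;0 0 0 -3 -1.5 0 0;0 0 0 -3 -1.5 0 0;0 0 0 -3 -1.5 0 0;0 0 0 -3 -1.5 0 0;0 0 0 -3 -1.5 0 0;0 0 0 -3 -1.5 0 0;0 0 0 0 0 0 0;0 0 0 0 0 0 0'
python3 - <<'E'
from h import *
b=bot.read_camera("side");a=bot.read_camera("scene")
save(b,"z.png");save(a,"z2.png")
o=cv2.imread("pics/b.png",0).astype(int);n=cv2.cvtColor(b["color"],7).astype(int)
P=np.array([.5175,.2945,0])
for nm,p,f in(("side",b,"b"),("scene",a,"a")):
    o=cv2.imread(f"pics/{f}.png",0).astype(int);n=cv2.cvtColor(p["color"],7).astype(int)
    u=[proj(p,P+[0,0,z]) for z in(.246,.232,.206,.19)];c=int(round(u[1][0]));print(nm,[round(x[1],1) for x in u],c)
    r=int(u[0][1])-12; print(o[r:r+45,c],n[r:r+45,c])
for p in(a,b):
    r=bot.recognise(p,"bar_mid");print([atz(p,x["at"],.005) for x in r]);r=bot.recognise(p,"knob_mid");print(r)
tgt()
E
```

```text
t: 31.62
position: [0.4276, 0.1128, 0.3087]
tool_rot: [0.708, 0.706, -0.0, -0.003]
ft_force: [1.0, -0.6, -0.9]
gripper_width: 0.0
grasp_force: 0.0
side [np.float64(183.0), np.float64(186.8), np.float64(193.6), np.float64(197.7)] 270
[164 164 163 161 162 163 165 164 168 169  19  33  36  35  36  37  43  50
  27  26  24  23  19  26  88 124 122 121 121 122 122 122 122 122 123 122
 123 124  86  48  52  52  57  81  90] [166 165 164 162 163 164 166 165 165 166 165 166 165 164 165 168 169 169
 170 165 130  21  36  36  36  37  23  28  30  20  20  18  17  12  26 106
 125 123  87  49  52  52  57  81  90]
scene [np.float64(157.7), np.float64(163.7), np.float64(174.5), np.float64(181.0)] 273
[144 148 151 148 149 153 150 150 148 155  72  36  38  40  34  32  43  41
  31  30  25  23  26  23  22  28  90 101 113 110 111 115 111 110 114 111
 116 114 116 116 115 115 117 115 117] [153 151 150 153 154 153 155 154 151 153 151 154 149 148 153 155 156 154
 152 153 182 196 198 186 156 159 169  84  41  37  38  27  22   4  31  17
   1  25  14  14  22  17  18  68  75]
[array([0.52756268, 0.31160337, 0.005     ]), array([0.39832368, 0.08896692, 0.005     ])]
[{'at': [299.6, 250.6], 'confidence': 0.7}, {'at': [275.8, 235.6], 'confidence': 0.66}]
[]
[{'at': [266.5, 232.6], 'confidence': 0.91}]
rot [0. 0. 0.]
pos [0.429 0.114 0.309] t 31.9167 f [-0.127  0.423 -1.446] w -0.00022709109169422688 0.0 q [ 0.091 -0.429  1.918  0.003  1.657  0.09 ]
```

```bash
python3 -c "
from workcell import bot
print(bot.finish_job())"
```

```text
the job is handed in; nothing more can be done
None
```

I handed the job in at about 32 s. By my measurements the catch is out, the head is about 40 mm down with its pad on the phone (wrist force at most 9.6 N), and the bar lies on the bench. No verdict was returned, and I viewed 12 pictures against the limit of 10.

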